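# Fetch the blasted pipe stub out of the blasting cabinet

## Robot

A 7-joint arm with a two-finger parallel gripper is mounted at the origin on the work surface. World frame = base frame: x ahead of the robot, y to its left, z up, the work surface at z = 0. Lengths are in m, angles in rad, forces in N, time in s.
With the tool pointing down it reaches from about 0.35 to 0.9 m from the base axis. Payload 8.1 kg.
Tool frame: the origin (TCP) lies at the very end of the fingers, on their centre line; the grasp point (between the pads) lies 19 mm behind it (grasp_offset is the distance from the TCP to the grasp point, in m); z points along the fingers, y is the line along which they close (so a half turn about z gives the same grasp; the last joint's range is limited). The gripper opens to 92 mm and grips with 3 to 60 N. Pads are 19 mm wide; open, the fingers measure 130 mm over their backs; the gripper's body (75 mm by 190 mm) begins 47 mm behind the grasp point.
Start: joints at [-1.362, 0.434, 0.025, 1.573, -0.012, 1.134, -0.075], TCP at [0.192, 0.595, 0.227] pointing down, gripper open.
Joint ranges: [-2.62, 2.62], [-0.44, 2.09], [-1.27, 1.32], [0.08, 2.57], [-1.32, 4.46], [0.12, 2], [-2.74, 2.74]. Speed limits (rad/s): [2.22, 2.22, 3.01, 3.01, 3.14, 3.14, 3.14].

## Interface

Orientations are given as a rotation vector (axis times angle).
In Python, from cell import observe, get_image, camera_params, sign_off, silhouettes, grasp_offset gives the robot as it stands. The module is installed in compiled form; this text tells all that it offers.
- The arm moves only by the tool jog_arm, never from a script. Its argument "motion" is a list that holds one entry, the list of rows, each a list of 7 numbers: the shift along the tool's x, y, z in m, then the turn, a rotation vector about the tool's x, y, z in rad, then the closure, from -1 (fully open) to 1 (shut), so that 0 is half open. In form: [[[dx, dy, dz, wx, wy, wz, hand], ...]]. A call has 1 to 10 rows; each row is the pose to reach, as a shift and turn from the pose commanded when the call began, along the tool's axes at that moment; what a row does not reach only later rows make up. A row lasts 1/12 s, in which the tool goes at most 41.7 mm and 7.16 degrees, less where a joint would pass 70% of its speed; a pose out of reach is approached as far as the arm can. A call with a gripper value outside its range is refused whole. The fingers move at their own pace and stop on an object; "force" is the grip in N (left out, the last holds). Time passes only in rows, so rows that repeat a pose let the fingers close. It gives the time, the measured TCP pose, the force, the opening and the grip force at its end, in the units of the state.
- observe(): the state, without advancing time (a new reading comes with each control period).
- get_image(name): name is "scene" or "top" or "wrist"; returns the picture (420x560x3 uint8, red, green, blue); there is no depth.
- camera_params(name): a dict with "vertical_fov" (degrees; the focal length in pixels is half the picture's height over the tangent of half this angle, whatever the lens; pixels are square), "cx", "cy" (the principal point, pixels), "T" (4x4, takes a point from camera to world coordinates). Camera axes: x right, y down, z forward; pixel columns grow to the right and rows downward; lengths in m; the calibration is good to about 2 mm. A picture is of the moment at which its call begins: read the wrist's pose just before it. camera_params takes no time and is no camera call; for the wrist camera it gives the pose at the moment of the call.
- sign_off(): hands the job in; it is judged then, once.
Trained networks look in the newest picture that a camera, given by its name, has taken for a name from the list of things; names that differ only in an ending like _2 or _b are one class to them, and where a whole thing is asked for, a point or a joint stands for the part that bears it (a point fixed in the world has none). Each returns a list of dicts, best first, with "p" (0 to 1); they miss things now and then, are a little off and sometimes report something else, mostly with a low value. They report only what shows in the picture. A call takes as long as a camera call. They do not tell look-alikes from the thing itself.
- silhouettes(query, camera): "mask" (420x560 bool, what is visible of it) and "pixel" ([column, row] in pixels, amid what is visible of it).
The state is a dict: "clock": time; "joints": joint angles; "dq": joint speeds; "joint_efforts": joint torques, N m; "position": TCP position; "ee_rot": TCP orientation; "force": force on the tool from outside, world axes, zero at the start; "ft_torque": the same for the moment, N m; "width": opening from 0.0 (shut) to 1.0 (fully open); "gripper_force": force on a finger pad.
Only numpy, scipy, OpenCV 4.12 (cv2) and the standard library are available. Lean on these libraries where they do the work, as an engineer would, in place of code of your own. Each camera call takes 0.05 s, during which the arm holds its last target. There are 200 camera calls.

## Task

Slide the blasting cabinet's red shutter fully open, reach in through the round port and lift the copper-coloured pipe stub off its pedestal and out, without banging it on the cabinet. Set it down gently and let go, upright on its flange and wholly inside the yellow ring on the welding positioner's face plate; then slide the shutter fully shut again and let go. Leave the other things on the bench where they are.

Things in the scene. Friction and masses are not known exactly. Their poses are not given: they have to be found in the camera images.
- cabinet: Blue bench-top blasting cabinet, 280 mm deep (x), 360 mm wide (y), fixed to the bench; its place and yaw vary. Origin: centre of its underside; x points from its low front (156 mm high, facing the robot) to its high clear-windowed back (281 mm), z up. Its top is a grey flat wall, 6 mm thick, that slopes down to the front at 25 degrees and holds the port. The cabinet is closed everywhere else.
- port: The round port, a plain 140 mm hole in the sloping wall. Origin: centre of the hole on the wall's outer face, in the cabinet's frame at (-10, -80, 225) mm. Its z axis is the wall's outward normal (25 degrees from vertical, leaning to the robot), y runs level along the wall in the direction in which the shutter opens, x runs up the slope. Two aluminium shutter tracks along y, 10 mm wide and 12 mm high, lie on the wall at x = +88 and -88 mm.
- shutter (a joint): Travel in m of the red shutter, a square plate 160 x 160 x 4 mm that lies on the sloping wall (upper face 6 mm off it) and slides along the port's y: 0 = fully shut, centred over the port; 0.150 = fully open, against its stop, hole all clear. At the start it is somewhere between 0 and 0.03. Friction of 2 to 3 N keeps it where it is left; there is no spring.
- shutter_knob (a point): Centre of the outer end of the shutter's black grip, a bar in the middle of the shutter standing 40 mm off its face along the port's z: 16 mm thick along the port's y, 50 mm long along the port's x. Moves with the shutter.
- pedestal: Fixed aluminium pedestal inside the cabinet, 145 mm high, with a flat round top 64 mm across and a thin post. Origin: centre of its underside, 6 mm above the bench; it stands within 10 mm (in x and in y) of the place where the stub's stem would lie in the middle of the port.
- stub: The pipe stub, copper-coloured metal, about 0.3 kg, loose, upright on the pedestal's top: a round flange 50 mm across and 10 mm thick, and on it a round stem 30 mm across; 62 mm high overall. Origin: centre of the flange's underside; z along the stem, up. On the pedestal the middle of its stem (45 mm above its underside) is about 32 mm inside the wall's outer face, so that the hand's fingers have to pass through the port, and the stub's top stays about 10 mm below that face.
- positioner: Low green welding positioner, 130 x 130 mm box with a round steel face plate 120 mm across on top, fixed; its place and yaw vary. Origin: centre of its underside.
- plate_centre (a point): Centre of the face plate's flat upper face, 60 mm above the bench. A painted yellow ring of 80 mm inner and 90 mm outer diameter lies round it.
- offcut: Bystander: upright dark steel tube, 52 mm across, 110 mm high. Origin: centre of its underside.
- reducer: Bystander: steel pipe reducer, a cone 72 mm across below and 48 mm above, 60 mm high. Origin: centre of its underside.
- wrench: Bystander: steel wrench, 180 mm long, flat on the bench between cabinet and positioner. Origin: on its underside near its middle; it lies along its x.
Not all that is in view belongs to the job. Of the things like the positioner, leave any that is blue, turquoise or white; of the rest the larger one is meant.

How it is judged:
On the way, in this order (a step that is already met when the one before it is completed fails the run):
1. the shutter has been slid fully open (more than 135 mm) (value of joint shutter above 0.135 m), for 0.2 s.
2. the stub has been brought out through the port (its underside clear of the wall's outer face by 10 mm) (z of stub in the frame of port above 0.01 m), for 0.1 s.
3. the stub stands upright inside the yellow ring, let go (horizontal distance between stub and plate_centre below 0.015 m and z of stub in the frame of plate_centre between -0.004 and 0.005 m and angle between stub's own z axis and vertical below 0.06 rad and contact force between the fingers and stub below 0.1 N and linear speed of stub below 0.02 m/s), for 0.3 s.
At the end, for the whole second after the job is handed in: The stub stands upright (within 0.06 rad) on the positioner's face plate, its flange wholly inside the yellow ring (its centre within 15 mm of the plate's), released and at rest; the shutter is shut to within 10 mm and let go (all of step 3 and value of joint shutter below 0.01 m and contact force between the fingers and cabinet below 0.1 N); the robot touches nothing.
It fails at once if the stub is banged or forced against the cabinet or shutter (over 15 N) (contact force between stub and cabinet above 15 N).
It fails at once if the stub is dropped or rammed onto the positioner (over 40 N) (contact force between stub and positioner above 40 N).
It fails at once if the tube, reducer or wrench is shoved or knocked away (moved more than 30 mm) (distance of any of offcut, reducer, wrench from where it was at the start of the episode above 0.03 m).
It also fails if it takes over 64 s, if anything falls off the work surface, if the arm or the gripper's body presses on something with over 40 N, if the wrist force passes 120 N, or if a joint passes its speed limit or range.

## Working session

There is one attempt and no reset: what is moved stays moved. The work goes in short steps, Python scripts to look and compute and a tool call to move; the robot and the scene stay as the last step left them, time stands still between calls to the robot, and variables do not carry over. Pictures are saved under pics/ and viewed, at most 11 in all, crops included, and the job is handed in when it is done.

Besides the shell and the picture viewer there is one more tool, called as name(argument=value, ...), one argument or row to a line, values as JSON. jog_arm: Moves the arm, as the interface text tells. Its arguments: {"type":"object","properties":{"motion":{"type":"array"},"force":{"type":"number"}},"required":["motion"]}

```bash
mkdir -p pics; python3 - <<'E'
from cell import *
import cv2,numpy as np
s=observe();print(s, grasp_offset if not callable(grasp_offset) else grasp_offset())
a=get_image("scene");b=get_image("top")
np.savez('im0.npz',a=a,b=b)
for n in("scene","top","wrist"):
  p=camera_params(n);print(n,p)
im=np.vstack([a,b])[:,:,::-1]
cv2.imwrite('pics/s.png',a[:,:,::-1]);cv2.imwrite('pics/t.png',b[:,:,::-1])
E
```

```text
{'clock': 0.0, 'joints': array([-1.36161626,  0.4352012 ,  0.02496724,  1.57413936, -0.01161145,
        1.13400259, -0.07512226]), 'dq': array([ 1.33553114e-05,  3.31700490e-04,  5.11296708e-04, -1.86383548e-04,
       -9.15441779e-04,  9.18476512e-04,  1.33364201e-04]), 'joint_efforts': array([ 5.53981645e-04, -6.67859101e+01,  9.85938795e-01, -3.14455998e+01,
       -6.02474855e-02,  4.30202892e-02,  1.29286068e-04]), 'position': array([0.19160592, 0.5943407 , 0.2259421 ]), 'ee_rot': array([-4.87886336e-01, -3.10335696e+00,  2.51488609e-03]), 'force': array([-0.13706402, -0.93017387,  0.27066378]), 'ft_torque': array([0.08334668, 0.05355416, 0.00640402]), 'gripper_force': 0.0, 'width': 1.0029499145169172} 0.0188
scene {'vertical_fov': 55.15648175224367, 'cx': 274.85585278662444, 'cy': 204.9072335019804, 'T': array([[ 0.85480284,  0.34991387, -0.38323934,  1.02106421],
       [ 0.5188009 , -0.5940705 ,  0.61475676, -1.08327514],
       [-0.01255927, -0.72432073, -0.68934878,  1.07736771],
       [ 0.        ,  0.        ,  0.        ,  1.        ]])}
top {'vertical_fov': 57.49692001579635, 'cx': 281.7972245602229, 'cy': 209.50729163655473, 'T': array([[-0.0012541 , -0.99243082,  0.12279862,  0.36337158],
       [-0.99999095,  0.00174383,  0.00388064, -0.25798935],
       [-0.00406541, -0.12279264, -0.99242402,  1.16756093],
       [ 0.        ,  0.        ,  0.        ,  1.        ]])}
wrist {'vertical_fov': 68.12531280283146, 'cx': 281.03505019552176, 'cy': 216.2376037271333, 'T': array([[ 3.06856572e-01,  9.09366595e-01,  2.80876202e-01,
         1.16020291e-01],
       [ 9.51755541e-01, -2.92985556e-01, -9.12187125e-02,
         6.19785220e-01],
       [-6.58579847e-04,  2.95316543e-01, -9.55399239e-01,
         3.82591942e-01],
       [ 0.00000000e+00,  0.00000000e+00,  0.00000000e+00,
         1.00000000e+00]])}
```

View pics/s.png

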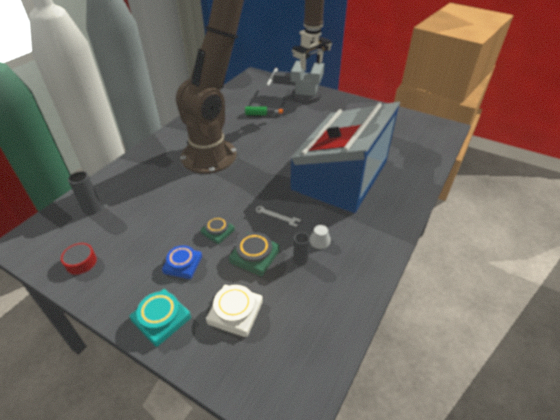

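View pics/t.png

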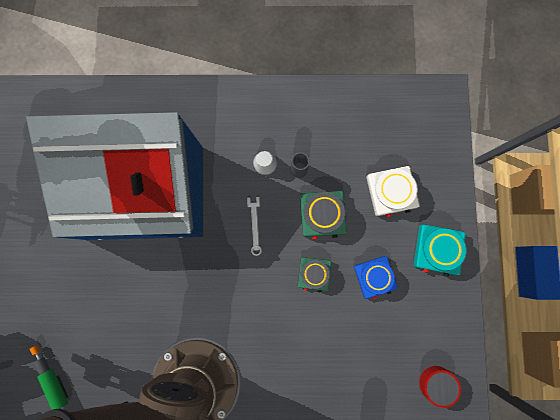

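The larger of the two green positioners is at top pixel (325,213). The cabinet is at top left, its shutter nearly shut, with the grip at (137,184). Next I'll zoom in on the cabinet for its corners and fit the ring.

```bash
cat > h.py <<'E'
import numpy as np,cv2
from scipy.spatial.transform import Rotation as Ro
from cell import *
def proj(p,P,name=None):
    T=P['T'];f=210/np.tan(np.radians(P['vertical_fov']/2))
    q=(np.atleast_2d(P_ if False else p)-T[:3,3])@T[:3,:3]
    return np.c_[P['cx']+f*q[:,0]/q[:,2],P['cy']+f*q[:,1]/q[:,2]]
def ray(uv,P,z):
    T=P['T'];f=210/np.tan(np.radians(P['vertical_fov']/2))
    d=T[:3,:3]@np.array([(uv[0]-P['cx'])/f,(uv[1]-P['cy'])/f,1]);return T[:3,3]+d*(z-T[2,3])/d[2]
E
python3 - <<'E'
from h import *
d=np.load('im0.npz')
for n,k in(("top",'b'),("scene",'a')):
  im=d[k];P=camera_params(n)
  hsv=cv2.cvtColor(im,cv2.COLOR_RGB2HSV)
  m=cv2.inRange(hsv,(15,100,110),(35,255,255))
  c,_=cv2.findContours(m,cv2.RETR_EXTERNAL,cv2.CHAIN_APPROX_NONE)
  for q in c:
    if len(q)>25:
      e=cv2.fitEllipse(q)
      if max(e[1])<60: print(n,np.round(e[0],1),np.round(e[1],1),ray(e[0],P,.06).round(4))
  get_image(n)
  for t in('positioner','cabinet','shutter_knob','offcut','reducer','wrench'):
    for r in silhouettes(t,n)[:5]: 
        ys,xs=np.nonzero(r['mask']);print(n,t,round(r['p'],2),np.round(r['pixel']),xs.min(),xs.max(),ys.min(),ys.max(),ray(r['pixel'],P,.06).round(3))
a=cv2.resize(d['b'][105:245,20:212,::-1],None,fx=4,fy=4,interpolation=2);cv2.imwrite('pics/tc.png',a)
b=cv2.resize(d['a'][90:215,280:410,::-1],None,fx=4.7,fy=4.7,interpolation=2);cv2.imwrite('pics/sc.png',b)
E
```

```text
top [555.6 357.7] [ 7.4 45.5] [ 0.0847 -1.0128  0.06  ]
top [377.7 277.4] [22.8 23.5] [ 0.3049 -0.5269  0.06  ]
top [315.  273.9] [21.1 21.6] [ 0.3149 -0.3483  0.06  ]
top [444.9 248.9] [29.8 31.2] [ 0.3854 -0.7222  0.06  ]
top [324.1 211.9] [30.1 30.9] [ 0.4931 -0.3768  0.06  ]
top [396.3 188.3] [28.9 30. ] [ 0.5624 -0.5894  0.06  ]
top positioner 0.95 [390. 188.] 366 418 166 215 [ 0.562 -0.57   0.06 ]
top positioner 0.91 [437. 248.] 413 465 224 275 [ 0.389 -0.699  0.06 ]
top positioner 0.89 [374. 277.] 354 396 256 298 [ 0.306 -0.516  0.06 ]
top positioner 0.84 [316. 274.] 298 330 257 290 [ 0.314 -0.352  0.06 ]
top positioner 0.61 [320. 217.] 301 345 191 237 [ 0.479 -0.365  0.06 ]
top cabinet 0.64 [117. 174.] 26 202 112 240 [0.608 0.234 0.06 ]
top cabinet 0.57 [137. 182.] 103 174 148 213 [0.583 0.174 0.06 ]
top shutter_knob 0.93 [136. 184.] 104 173 149 212 [0.575 0.174 0.06 ]
top offcut 0.7 [300. 158.] 291 308 152 177 [ 0.653 -0.309  0.06 ]
top reducer 0.67 [265. 162.] 253 275 151 174 [ 0.641 -0.203  0.06 ]
top wrench 0.74 [253. 225.] 247 260 197 255 [ 0.456 -0.171  0.06 ]
top wrenc
[... 241 characters left out ...]
tioner 0.89 [160. 318.] 129 190 289 345 [ 0.416 -0.74   0.06 ]
scene positioner 0.75 [255. 254.] 229 277 232 274 [ 0.518 -0.406  0.06 ]
scene positioner 0.75 [184. 261.] 163 201 245 278 [ 0.341 -0.549  0.06 ]
scene positioner 0.69 [215. 228.] 201 232 216 242 [ 0.338 -0.382  0.06 ]
scene positioner 0.66 [234. 307.] 206 260 285 334 [ 0.575 -0.604  0.06 ]
scene cabinet 0.72 [342. 154.] 290 398 102 211 [0.537 0.23  0.06 ]
scene shutter_knob 0.63 [334. 139.] 310 360 124 149 [0.464 0.316 0.06 ]
scene offcut 0.71 [299. 249.] 293 308 232 264 [ 0.633 -0.315  0.06 ]
scene reducer 0.6 [319. 237.] 310 329 226 248 [ 0.666 -0.233  0.06 ]
scene wrench 0.76 [276. 214.] 256 299 206 225 [ 0.484 -0.217  0.06 ]
```

View pics/tc.png

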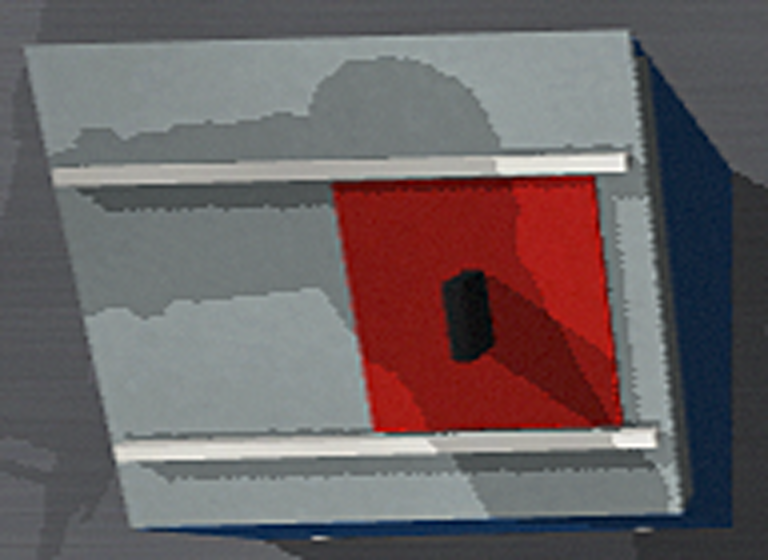

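View pics/sc.png

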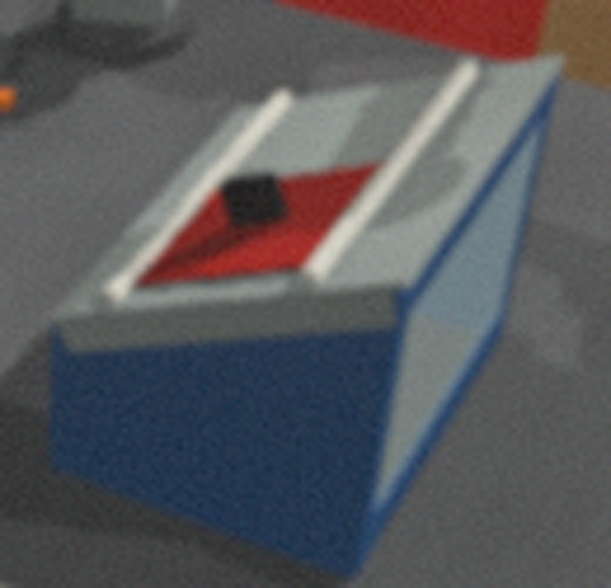

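```bash
cat >> h.py <<'E'
c25,s25=np.cos(np.radians(25)),np.sin(np.radians(25))
Rp=np.array([[c25,0,-s25],[0,1,0],[s25,0,c25]])   # port axes in cabinet frame (columns x,y,z)
O=np.array([-.010,-.080,.225])
def port2cab(p): return O+np.asarray(p)@Rp.T
def cab2w(p,q): 
    c,s=np.cos(q[2]),np.sin(q[2]);p=np.atleast_2d(p)
    return np.c_[q[0]+c*p[:,0]-s*p[:,1],q[1]+s*p[:,0]+c*p[:,1],p[:,2]]
E
python3 - <<'E'
from h import *
from scipy.optimize import least_squares
Pt,Ps=camera_params('top'),camera_params('scene')
t=lambda l:np.array(l)/4+[20,105]-.375
s_=lambda l:np.array(l)/4.7+[280,90]-.4
wall=t([(131,527),(683,513),(630,31),(25,46)])
sh=t([(375,432),(623,425),(595,177),(333,182)])
sb=s_([(355,578),(52,468)]);sw=s_([(403,290),(563,60),(62,318)])
def f(v):
    q=v[:3];s=v[3];xf,xb=v[4],v[5]
    W=[port2cab((x,y+.08,0)) for x,y in((xf,.18),(xf,-.18),(xb,-.18),(xb,.18))]
    S=[port2cab((x,s+y,.006)) for x,y in((-.08,.08),(-.08,-.08),(.08,-.08),(.08,.08))]
    B=[(.14,-.18,0),(-.14,-.18,0)]
    return np.concatenate([(proj(cab2w(W,q),Pt)-wall).ravel(),(proj(cab2w(S,q),Pt)-sh).ravel(),
      (proj(cab2w(B,q),Ps)-sb).ravel(),(proj(cab2w([W[2],W[3],W[1]],q),Ps)-sw).ravel()])
r=least_squares(f,[.6,.2,.0,.01,-.14,.15],loss='soft_l1')
print(r.x.round(4));print(f(r.x).reshape(-1,2).round(1))
q=r.x[:3];np.save('q.npy',r.x)
print('port',cab2w(O,q),'knob',cab2w(port2cab((0,r.x[3],.046)),q), 'knob px',proj(cab2w(port2cab((0,r.x[3],.046)),q),Pt))
E
```

```text
[ 0.5621  0.1703  0.0235  0.0088 -0.143   0.1637]
[[ 0.4 -0.3]
 [-0.5 -0.2]
 [ 0.1 -0.1]
 [-0.   0. ]
 [-0.2 -0.3]
 [ 0.3 -0.1]
 [ 0.1 -0.6]
 [-0.2 -0.2]
 [-0.4  0.3]
 [-0.9  0. ]
 [ 0.1 -2.1]
 [-0.5 -1.4]
 [-2.3 -0.8]]
port [[0.55398387 0.09012946 0.225     ]] knob [[0.53434207 0.09847843 0.26669016]] knob px [[134.33699615 185.09834983]]
```

```bash
cat >> h.py <<'E'
v=np.load('q.npy');q=v[:3]
Rc=Ro.from_euler('z',q[2]).as_matrix()
Rt=Rc@Rp@np.diag([-1,1,-1])
def port(x,y,z): return cab2w(port2cab((x,y,z)),q)[0]
def toport(w): 
    return (Rc.T@(np.asarray(w)-cab2w(O,q)[0]))@Rp
def rel(p,R=Rt,p0=None,R0=None):
    o=observe()
    if p0 is None:p0=o['position'];R0=Ro.from_rotvec(o['ee_rot']).as_matrix()
    return np.r_[R0.T@(p-p0),Ro.from_matrix(R0.T@R).as_rotvec()].round(4).tolist()
E
python3 - <<'E'
from h import *
o=observe();R0=Ro.from_rotvec(o['ee_rot']).as_matrix()
print(rel(port(0,v[3],.12)));print(rel(np.array([.25,.45,.38]),R0))
print(port(0,v[3],.12))
E
```

```text
[-0.4489, -0.3776, -0.107, -0.0731, -0.4322, -0.33]
[-0.0999, -0.12, -0.1532, 0.0, 0.0, 0.0]
[0.50307694 0.09774444 0.33375693]
```

jog_arm(
  motion=[
    [[-0.02, -0.03, -0.04, 0, 0, 0, 0], [-0.04, -0.05, -0.07, 0, -0.1, -0.08, 0], [-0.06, -0.08, -0.1, 0, -0.2, -0.16, 0], [-0.449, -0.378, -0.107, -0.073, -0.432, -0.33, 0], [-0.449, -0.378, -0.107, -0.073, -0.432, -0.33, 0], [-0.449, -0.378, -0.107, -0.073, -0.432, -0.33, 0], [-0.449, -0.378, -0.107, -0.073, -0.432, -0.33, 0], [-0.449, -0.378, -0.107, -0.073, -0.432, -0.33, 0], [-0.449, -0.378, -0.107, -0.073, -0.432, -0.33, 0], [-0.449, -0.378, -0.107, -0.073, -0.432, -0.33, 0]],
  ],
  force=20,
)

```text
clock: 1.63
position: [0.3852, 0.2696, 0.3264]
ee_rot: [-0.032, 2.705, 0.008]
force: [1.1, 0.2, 0.3]
width: 0.498
gripper_force: 0.0
```

```bash
python3 - <<'E'
from h import *
o=observe();print(o['clock'],o['position'],o['joints'].round(2),o['width'],toport(o['position']))
print(rel(port(0,v[3],.12)))
E
```

```text
1.6333 [0.38517632 0.26957767 0.32643548] [-1.25 -0.11  0.21  2.07  0.47  0.99  0.34] 0.4979945799831872 [-0.10626395  0.18336066  0.16147336]
[-0.1062, -0.1746, 0.0413, 0.001, 0.0001, 0.0001]
```

jog_arm(
  motion=[
    [[-0.106, -0.175, 0.041, 0, 0, 0, 0], [-0.106, -0.175, 0.041, 0, 0, 0, 0], [-0.106, -0.175, 0.041, 0, 0, 0, 0], [-0.106, -0.175, 0.041, 0, 0, 0, 0], [-0.106, -0.175, 0.041, 0, 0, 0, 0], [-0.106, -0.175, 0.041, 0, 0, 0, 0], [-0.106, -0.175, 0.041, 0, 0, 0, 0], [-0.106, -0.175, 0.041, 0, 0, 0, 0]],
  ],
)

```text
clock: 2.3
position: [0.5018, 0.0994, 0.3338]
ee_rot: [-0.031, 2.705, 0.008]
force: [-0.2, 0.4, -0.1]
width: 0.501
gripper_force: 0.0
```

```bash
python3 - <<'E'
from h import *
o=observe();print(o['clock'],o['joints'].round(2),toport(o['position']))
P=camera_params('wrist');im=get_image('wrist');cv2.imwrite('pics/w1.png',im[:,:,::-1])
print(proj([port(x,v[3]+y,.046) for x,y in((0,0),(.025,.008),(-.025,.008),(-.025,-.008),(.025,-.008))],P).round(0))
print(proj([port(x,v[3]+y,.006) for x,y in((.08,.08),(-.08,.08),(-.08,-.08),(.08,-.08))],P).round(0))
print(rel(port(0,v[3],.018)))
E
```

```text
2.3 [-1.09 -0.15  0.59  2.06  0.37  0.84  0.91] [-0.00108168  0.01048112  0.12057085]
[[278. 228.]
 [288. 257.]
 [288. 197.]
 [267. 197.]
 [268. 257.]]
[[360. 291.]
 [374. 122.]
 [182. 122.]
 [198. 291.]]
[-0.0014, -0.0025, 0.1026, 0.0006, -0.0004, 0.0012]
```

View pics/w1.png

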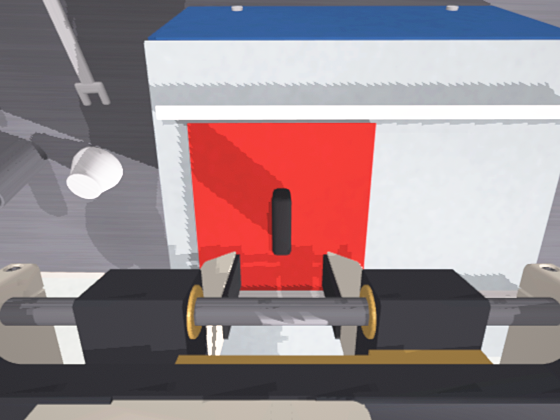

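jog_arm(
  motion=[
    [[-0.001, 0, 0.04, 0, 0, 0, 0], [-0.001, 0, 0.08, 0, 0, 0, 0], [-0.001, 0, 0.103, 0, 0, 0, 0], [-0.001, 0, 0.103, 0, 0, 0, 0], [-0.001, 0, 0.103, 0, 0, 0, 0.9], [-0.001, 0, 0.103, 0, 0, 0, 0.9], [-0.001, 0, 0.103, 0, 0, 0, 0.9], [-0.001, 0, 0.103, 0, 0, 0, 0.9], [-0.001, 0, 0.103, 0, 0, 0, 0.9], [-0.001, 0, 0.103, 0, 0, 0, 0.9]],
  ],
  force=20,
)

```text
clock: 3.18
position: [0.5466, 0.1006, 0.242]
ee_rot: [-0.032, 2.704, 0.009]
force: [-6.9, -0.5, 10.7]
width: 0.175
gripper_force: 20.0
```

```bash
python3 - <<'E'
from h import *
o=observe();print(o['clock'],o['joints'].round(2),toport(o['position']),o['width'],o['gripper_force'],o['force'])
E
```

```text
3.1833 [-1.05  0.07  0.74  2.15  0.15  0.53  1.16] [0.00073015 0.0106535  0.01836484] 0.17536157864669816 20.006003379821777 [-6.94906148 -0.52871238 10.65046591]
```

jog_arm(
  motion=[
    [[0, 0, -0.002, 0, 0, 0, 0.9], [0, 0.02, -0.002, 0, 0, 0, 0.9], [0, 0.045, -0.002, 0, 0, 0, 0.9], [0, 0.07, -0.002, 0, 0, 0, 0.9], [0, 0.095, -0.002, 0, 0, 0, 0.9], [0, 0.115, -0.002, 0, 0, 0, 0.9], [0, 0.13, -0.002, 0, 0, 0, 0.9], [0, 0.136, -0.002, 0, 0, 0, 0.9], [0, 0.138, -0.002, 0, 0, 0, 0.9], [0, 0.138, -0.002, 0, 0, 0, 0.9]],
  ],
)

```text
clock: 4.02
position: [0.5423, 0.2386, 0.2429]
ee_rot: [-0.032, 2.705, 0.008]
force: [-1.4, 2.3, -0.4]
width: 0.169
gripper_force: 20.0
```

```bash
python3 - <<'E'
from h import *
o=observe();print(o['clock'],o['joints'].round(2),toport(o['position']),o['width'],o['gripper_force'],o['force'])
E
```

```text
4.0167 [-1.25  0.18  0.68  2.04  0.2   0.6   0.86] [0.00016428 0.14866115 0.01967123] 0.16918259912821068 19.99953120946884 [-1.37801177  2.26616661 -0.39023604]
```

jog_arm(
  motion=[
    [[0, 0, 0, 0, 0, 0, 0], [0, 0, 0, 0, 0, 0, 0], [0, 0, 0, 0, 0, 0, 0], [0, 0, -0.04, 0, 0, 0, 0], [0, 0, -0.08, 0, 0, 0, 0], [0, 0, -0.11, 0, 0, 0, 0], [0, -0.04, -0.12, 0, 0, 0, 0], [0, -0.08, -0.12, 0, 0, 0, 0], [0, -0.12, -0.12, 0, 0, 0, 0], [0, -0.149, -0.12, 0, 0, 0, 0]],
  ],
)

```text
clock: 4.85
position: [0.495, 0.0839, 0.3512]
ee_rot: [-0.028, 2.706, 0.008]
force: [0.2, -0.1, -0.8]
width: 0.5
gripper_force: 0.0
```

jog_arm(
  motion=[
    [[0, -0.004, 0, 0, 0, 0, 0], [0, -0.004, 0, 0, 0, 0, 0]],
  ],
)

```text
clock: 5.02
position: [0.4953, 0.0814, 0.3514]
ee_rot: [-0.025, 2.706, 0.01]
force: [0.3, 1.5, -0.5]
width: 0.502
gripper_force: 0.0
```

```bash
python3 - <<'E'
from h import *
o=observe();print(o['clock'],o['joints'].round(2),toport(o['position']))
P=camera_params('wrist');np.save('Pw.npy',P,allow_pickle=True);im=get_image('wrist');cv2.imwrite('pics/w2.png',im[:,:,::-1])
a=np.arange(0,6.28,.785)
print('port px',proj([port(.07*np.cos(x),.07*np.sin(x),0) for x in a],P).round(0).tolist())
st=cab2w(port2cab((0,0,-.032)),q)[0];print('nominal stem mid',st,'top',proj([st+[0,0,.017]],P))
for r in silhouettes('stub','wrist')[:3]:
    ys,xs=np.nonzero(r['mask']);print(r['p'],r['pixel'],xs.min(),xs.max(),ys.min(),ys.max())
E
```

```text
5.0167 [-1.31 -0.26  0.75  2.06  0.49  0.94  0.83] [ 2.25057880e-05 -7.39089722e-03  1.39441478e-01]
port px [[288.0, 270.0], [336.0, 251.0], [359.0, 205.0], [341.0, 154.0], [288.0, 132.0], [235.0, 155.0], [217.0, 206.0], [240.0, 252.0]]
nominal stem mid [0.56750393 0.09044686 0.19599815] top [[287.36943753 207.80140656]]
0.83 [287.3, 179.2] 267 309 151 211
```

View pics/w2.png

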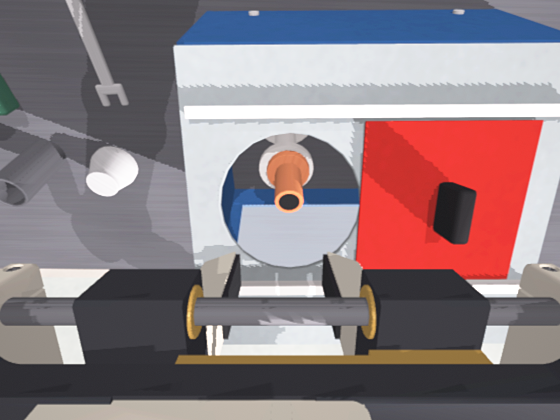

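```bash
python3 - <<'E'
from h import *
P=np.load('Pw.npy',allow_pickle=True).item()
for z,uv in((.213,(289,200)),(.161,(286.5,168))):
    print(ray(uv,P,z))
t=ray((289,200),P,.213);st=np.r_[t[:2],.196]
print('stem mid port',toport(st))
n=Rc@Rp[:,2]
tip=st-n*(grasp_offset-.003)
print('tip port',toport(tip)); np.save('tip.npy',tip)
print(rel(tip+n*.09),rel(tip))
E
```

```text
[0.55698833 0.09176567 0.213     ]
[0.55254521 0.08993686 0.161     ]
stem mid port [-0.00949891  0.00156524 -0.02756854]
tip port [-0.00949891  0.00156524 -0.04336854]
[0.0097, 0.0057, 0.093, 0.0009, 0.0001, -0.0003] [0.0097, 0.0056, 0.183, 0.0009, 0.0001, -0.0003]
```

jog_arm(
  motion=[
    [[0.01, 0.006, 0.01, 0, 0, 0, -0.3], [0.01, 0.006, 0.04, 0, 0, 0, -0.3], [0.01, 0.006, 0.07, 0, 0, 0, -0.3], [0.01, 0.006, 0.09, 0, 0, 0, -0.3], [0.01, 0.006, 0.11, 0, 0, 0, -0.3], [0.01, 0.006, 0.13, 0, 0, 0, -0.3], [0.01, 0.006, 0.15, 0, 0, 0, -0.3], [0.01, 0.006, 0.165, 0, 0, 0, -0.3], [0.01, 0.006, 0.178, 0, 0, 0, -0.3], [0.01, 0.006, 0.183, 0, 0, 0, -0.3]],
  ],
)

```text
clock: 5.95
position: [0.5632, 0.0925, 0.1787]
ee_rot: [-0.035, 2.708, 0.003]
force: [0.3, 0.6, 1.6]
width: 0.653
gripper_force: 0.0
```

```bash
python3 - <<'E'
from h import *
o=observe();print(o['clock'],o['joints'].round(2),toport(o['position']),o['width'],o['gripper_force'],o['force'])
print(rel(np.load('tip.npy')))
P=camera_params('wrist');im=get_image('wrist');cv2.imwrite('pics/w3.png',im[:,:,::-1])
E
```

```text
5.95 [-1.06  0.25  0.87  2.2  -0.28  0.36  1.6 ] [-0.01114856  0.00218408 -0.04587572] 0.6532420699612369 0.0 [0.25849001 0.64325684 1.60549892]
[-0.0016, -0.0006, -0.0025, -0.0024, -0.003, 0.003]
```

View pics/w3.png

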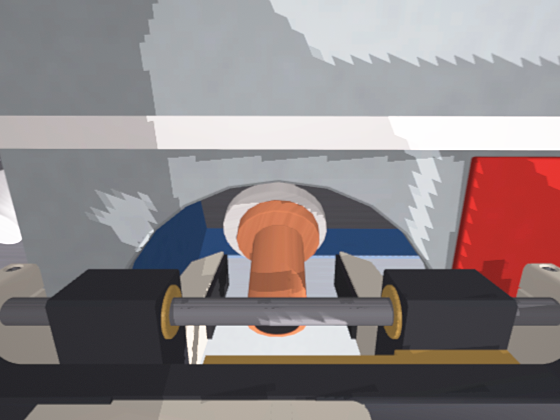

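The stem at (277,270) sits between the pads (220 to 345), so I'm closing.

jog_arm(
  motion=[
    [[-0.001, 0, -0.002, 0, 0, 0, 0.2], [-0.001, 0, -0.002, 0, 0, 0, 0.6], [-0.001, 0, -0.002, 0, 0, 0, 0.9], [-0.001, 0, -0.002, 0, 0, 0, 0.9], [-0.001, 0, -0.002, 0, 0, 0, 0.9], [-0.001, 0, -0.002, 0, 0, 0, 0.9], [-0.001, 0, -0.002, 0, 0, 0, 0.9]],
  ],
  force=30,
)

```text
clock: 6.58
position: [0.5636, 0.0919, 0.1842]
ee_rot: [-0.032, 2.705, 0.008]
force: [-4.1, 0.8, 8.4]
width: 0.318
gripper_force: 30.0
```

```bash
python3 - <<'E'
from h import *
o=observe();print(o['clock'],o['joints'].round(2),toport(o['position']),o['width'],o['gripper_force'],o['force'])
R0=Ro.from_rotvec(o['ee_rot']).as_matrix();print(R0.T@[0,0,.02], R0.T@np.linalg.solve(np.eye(3),Rc@Rp[:,2]))
E
```

```text
6.5833 [-1.07  0.24  0.89  2.2  -0.27  0.37  1.59] [-0.00847636  0.00157979 -0.04106862] 0.31762017700732187 30.002759099006653 [-4.14532943  0.7616927   8.44260887]
[-8.46284391e-03  1.87520079e-05 -1.81212561e-02] [-5.78174839e-04  1.03379704e-03 -9.99999298e-01]
```

jog_arm(
  motion=[
    [[0, 0, -0.005, 0, 0, 0, 0.9], [0, 0, -0.015, 0, 0, 0, 0.9], [0, 0, -0.03, 0, 0, 0, 0.9], [0, 0, -0.05, 0, 0, 0, 0.9], [0, 0, -0.07, 0, 0, 0, 0.9], [0, 0, -0.09, 0, 0, 0, 0.9], [0, 0, -0.11, 0, 0, 0, 0.9], [0, 0, -0.13, 0, 0, 0, 0.9], [0, 0, -0.15, 0, 0, 0, 0.9], [0, 0, -0.16, 0, 0, 0, 0.9]],
  ],
)

```text
clock: 7.42
position: [0.4954, 0.0899, 0.3305]
ee_rot: [-0.031, 2.704, 0.011]
force: [0.3, 0.9, -2.7]
width: 0.317
gripper_force: 30.0
```

```bash
python3 - <<'E'
from h import *
o=observe();print(o['clock'],o['position'],o['joints'].round(2),toport(o['position']),o['width'],o['gripper_force'],o['force'])
P=camera_params('wrist');np.save('Pw.npy',P,allow_pickle=True);im=get_image('wrist');cv2.imwrite('pics/w4.png',im[:,:,::-1])
# tool axes target at plate: rotate about world z by a
R0=Ro.from_rotvec(o['ee_rot']).as_matrix()
tip0=np.load('tip.npy')
for a in(0,-.3,-.6):
    R=Ro.from_euler('z',a).as_matrix()@Rt
    # stem mid +3mm along normal grasp; tip relative to stub origin at grasp
    off=np.array([.5637,.0919,.184])-np.array([.557,.0918,.151])
    off=Ro.from_euler('z',a).as_matrix()@off
    tgt=np.array([.494,-.3775,.060])+off
    print(a,tgt,rel(tgt+[0,0,.16],R),rel(tgt,R))
E
```

```text
7.4167 [0.49538789 0.0898629  0.33046561] [-1.45 -0.29  0.85  2.1   0.56  0.92  0.74] [-0.00852534  0.00110875  0.12034386] 0.31655092274880514 29.998988807201385 [ 0.33775536  0.89696222 -2.67736265]
0 [ 0.5007 -0.3774  0.093 ] [0.0377, -0.4677, 0.0666, 0.0034, 0.0013, -0.0015] [0.1055, -0.4683, 0.2115, 0.0034, 0.0013, -0.0015]
-0.3 [ 0.50043031 -0.37938445  0.093     ] [0.038, -0.4697, 0.0665, 0.1304, 0.0008, 0.2703] [0.1058, -0.4703, 0.2114, 0.1304, 0.0008, 0.2703]
-0.6 [ 0.49958621 -0.38120057  0.093     ] [0.0388, -0.4715, 0.0661, 0.2572, 0.0002, 0.5421] [0.1066, -0.4721, 0.211, 0.2572, 0.0002, 0.5421]
```

View pics/w4.png

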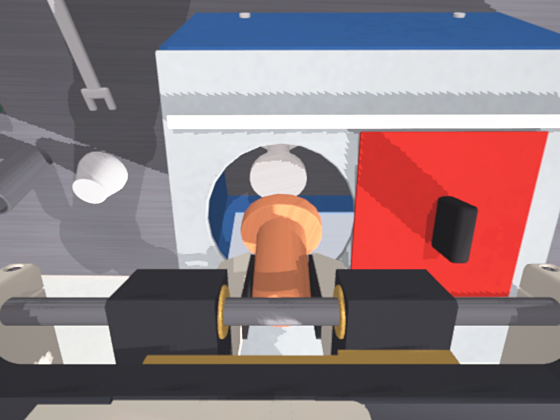

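jog_arm(
  motion=[
    [[0.001, -0.015, 0, 0, 0, 0, 0.9], [0.003, -0.045, 0.001, 0.01, 0, 0.02, 0.9], [0.006, -0.08, 0.005, 0.02, 0, 0.05, 0.9], [0.01, -0.115, 0.012, 0.03, 0, 0.07, 0.9], [0.013, -0.15, 0.02, 0.04, 0, 0.09, 0.9], [0.016, -0.185, 0.026, 0.05, 0, 0.11, 0.9], [0.018, -0.22, 0.031, 0.06, 0, 0.13, 0.9], [0.02, -0.255, 0.036, 0.07, 0, 0.15, 0.9], [0.023, -0.29, 0.041, 0.08, 0, 0.17, 0.9], [0.025, -0.315, 0.044, 0.09, 0, 0.18, 0.9]],
  ],
)

```text
clock: 8.3
position: [0.4973, -0.2294, 0.276]
ee_rot: [0.246, 2.698, -0.063]
force: [0.4, 0.5, -2.7]
width: 0.321
gripper_force: 30.0
```

```bash
cat >> h.py <<'E'
off0=np.array([.5637,.0919,.184])-np.array([.557,.0918,.151])
def plate(c=(.494,-.3775,.06),a=-.3,dz=0):
    M=Ro.from_euler('z',a).as_matrix()
    return np.array(c)+M@off0+[0,0,dz], M@Rt
E
python3 - <<'E'
from h import *
P=np.load('Pw.npy',allow_pickle=True).item()
o=np.array([.4954,.0899,.3305])-off0
a=np.arange(0,6.28,.785)
print(proj([o+[.025*np.cos(x),.025*np.sin(x),.01] for x in a],P).round(0).tolist())
o=observe();print(o['clock'],o['position'],o['joints'].round(2),o['width'],o['force'])
for dz in(.14,.03):
    p,R=plate(dz=dz);print(rel(p,R))
E
```

```text
[[279.0, 260.0], [307.0, 253.0], [322.0, 234.0], [312.0, 211.0], [281.0, 201.0], [249.0, 210.0], [238.0, 232.0], [252.0, 252.0]]
8.3 [ 0.49729088 -0.22938557  0.276007  ] [-1.2  -0.42  1.3   2.12  0.62  0.77  1.18] 0.3207533133584912 [ 0.38545563  0.46857174 -2.68028485]
[-0.0091, -0.1467, 0.0526, 0.034, -0.0021, 0.0874]
[0.0371, -0.146, 0.1524, 0.034, -0.0021, 0.0874]
```

jog_arm(
  motion=[
    [[0.005, 0, 0.011, 0.01, 0, 0.02, 0.9], [0.012, 0, 0.026, 0.02, 0, 0.05, 0.9], [0.02, 0, 0.044, 0.035, 0, 0.08, 0.9], [0.024, 0, 0.054, 0.04, 0, 0.09, 0.9], [0.024, 0, 0.054, 0.04, 0, 0.09, 0.9]],
  ],
)

```text
clock: 8.72
position: [0.4818, -0.2159, 0.2312]
ee_rot: [0.369, 2.677, -0.094]
force: [-0.5, -0.0, -2.6]
width: 0.32
gripper_force: 30.0
```

```bash
python3 - <<'E'
from h import *
o=observe();print(o['clock'],o['position'],o['joints'].round(3),o['width'],o['force'])
for dz in(.08,.03):
    for a in(-.3,-.6):
        p,R=plate(a=a,dz=dz);print(dz,a,rel(p,R))
E
```

```text
8.7167 [ 0.48178001 -0.2159274   0.23123353] [-1.264 -0.438  1.318  2.239  0.815  0.707  0.867] 0.3201011073995285 [-0.45154651 -0.0205148  -2.62866833]
0.08 -0.3 [-0.0309, -0.1517, 0.0805, -0.0068, 0.0066, 0.0043]
0.08 -0.6 [-0.0306, -0.1537, 0.0803, 0.1209, 0.0078, 0.2757]
0.03 -0.3 [-0.0095, -0.1513, 0.1256, -0.0068, 0.0066, 0.0043]
0.03 -0.6 [-0.0092, -0.1533, 0.1255, 0.1209, 0.0078, 0.2757]
```

```bash
cat > kin.py <<'E'
import numpy as np,itertools
from scipy.optimize import least_squares
from scipy.spatial.transform import Rotation as Ro
D=[([-1.36161626,.4352012,.02496724,1.57413936,-.01161145,1.13400259,-.07512226],(.19160592,.5943407,.2259421),(-.48788634,-3.10335696,.00251489)),
([-1.25,-.11,.21,2.07,.47,.99,.34],(.38518,.26958,.32644),(-.032,2.705,.008)),
([-1.09,-.15,.59,2.06,.37,.84,.91],(.5018,.0994,.3338),(-.031,2.705,.008)),
([-1.05,.07,.74,2.15,.15,.53,1.16],(.5466,.1006,.242),(-.032,2.704,.009)),
([-1.25,.18,.68,2.04,.2,.6,.86],(.5423,.2386,.2429),(-.032,2.705,.008)),
([-1.31,-.26,.75,2.06,.49,.94,.83],(.4953,.0814,.3514),(-.025,2.706,.01)),
([-1.07,.24,.89,2.2,-.27,.37,1.59],(.5636,.0919,.1842),(-.032,2.705,.008)),
([-1.45,-.29,.85,2.1,.56,.92,.74],(.49539,.08986,.33047),(-.031,2.704,.011)),
([-1.2,-.42,1.3,2.12,.62,.77,1.18],(.49729,-.22939,.27601),(.246,2.698,-.063)),
([-1.264,-.438,1.318,2.239,.815,.707,.867],(.48178,-.21593,.23123),(.369,2.677,-.094))]
LO=np.array([-2.62,-.44,-1.27,.08,-1.32,.12,-2.74]);HI=np.array([2.62,2.09,1.32,2.57,4.46,2,2.74])
def fk(j,v,s):
    # v: base yaw,tool yaw,(x,z) of shoulder,elbow,wrist(all at zero), tool x,z
    by,ty,x2,z2,x4,z4,x6,z6,xt,zt=v
    R=Ro.from_euler('z',by);p=np.zeros(3)
    links=[(x2,0,z2),(x4,0,z4),(x6,0,z6)]
    for i in range(3):
        R=R*Ro.from_euler('z',s[i]*j[2*i]);p=p+R.apply(links[i]);R=R*Ro.from_euler('y',j[2*i+1])
    R=R*Ro.from_euler('z',s[3]*j[6]);p=p+R.apply((xt,0,zt))
    return p,R*Ro.from_euler('z',ty)
def res(v,s):
    return np.concatenate([np.r_[(fk(j,v,s)[0]-p)*5,(Ro.from_rotvec(r).inv()*fk(j,v,s)[1]).as_rotvec()] for j,p,r in D])
if __name__=='__main__':
    best=None
    for s in itertools.product((1,-1),repeat=4):
      for by in(-.1,1.5,3.1,-1.6):
       for ty in(0,1.57,3.14,-1.57):
        r=least_squares(res,[by,ty,0,.3,0,.35,0,.35,0,.2],args=(s,),max_nfev=25)
        if best is None or r.cost<best[0]: best=(r.cost,s,r.x)
    r=least_squares(res,best[2],args=(best[1],));print(r.cost,best[1],r.x.round(3));print(res(r.x,best[1]).reshape(-1,6).round(3))
    np.savez('kin.npz',v=r.x,s=best[1])
E
time timeout 300 python3 kin.py
```

```text
real	5m0.025s
user	4m58.052s
sys	0m0.259s
```

```bash
sed -i 's/for s in itertools.*/for s in [(-1,-1,-1,-1),(-1,-1,-1,1),(-1,1,-1,-1),(-1,-1,1,-1)]:/; s/for by in.*/for by in(-.1,):/; s/for ty in.*/for ty in(0,3.14):/' kin.py; time timeout 120 python3 kin.py
```

```text
0.009902120181630171 (-1, -1, -1, -1) [-0.066  1.513 -0.03   0.397 -0.029  0.549 -0.005  0.453 -0.034  0.491]
[[-0.045 -0.003  0.011  0.     0.     0.008]
 [ 0.017  0.004 -0.004  0.027  0.002 -0.006]
 [ 0.007  0.067  0.007  0.027 -0.    -0.   ]
 [-0.013  0.017 -0.023  0.029  0.006  0.002]
 [ 0.026 -0.007 -0.006  0.023  0.004 -0.006]
 [-0.006  0.005 -0.005  0.033  0.003 -0.009]
 [ 0.001 -0.011 -0.024  0.029  0.002  0.003]
 [ 0.002 -0.025  0.006  0.026  0.003  0.002]
 [-0.029 -0.     0.02   0.029  0.003  0.004]
 [-0.01  -0.021  0.019  0.028  0.001  0.002]]
real	0m10.174s
user	0m9.969s
sys	0m0.340s
```

```bash
cat > ik.py <<'E'
from kin import *
from h import Rt,off0,plate
k=np.load('kin.npz');v,s=k['v'],k['s']
def ik(p,R,j0,w=.02,lim3=None,n=80):
    hi=HI.copy()-.03;lo=LO+.03
    if lim3 is not None: hi[2]=lim3
    f=lambda j:np.r_[(fk(j,v,s)[0]-p)*5,(Ro.from_matrix(R).inv()*fk(j,v,s)[1]).as_rotvec(),w*(j-j0)]
    r=least_squares(f,np.clip(j0,lo+.001,hi-.001),bounds=(lo,hi),max_nfev=n)
    return r.x,np.abs(r.fun[:6]).max()
E
cat > t1.py <<'E'
from ik import *
from h import observe
o=observe();j0=o['joints']
for dz in(.14,.08,.0):
  for a in(0.3,0,-.3,-.6,-.9):
    p,R=plate(a=a,dz=dz);x,e=ik(p,R,j0,.01);print(dz,a,x.round(2),round(e,3))
    if dz==0.14:
        x,e=ik(p,R,j0,.01,.5);print('   j3<.5',x.round(2),round(e,3))
E
timeout 200 python3 t1.py
```

```text
0.14 0.3 [-0.95 -0.41  1.29  2.22  0.77  0.53  1.67] 0.407
   j3<.5 [ 1.48  0.54 -0.8   1.68 -0.03  0.89  2.71] 0.001
0.14 0 [-0.98 -0.41  1.29  2.24  0.9   0.54  1.26] 0.302
   j3<.5 [ 1.1   0.35 -0.27  1.81 -0.38  0.77  2.71] 0.002
0.14 -0.3 [-1.02 -0.41  1.29  2.26  1.02  0.58  0.86] 0.185
   j3<.5 [ 0.38  0.29  0.5   1.92 -0.63  0.69  2.58] 0.001
0.14 -0.6 [-1.08 -0.41  1.29  2.27  1.11  0.65  0.47] 0.168
   j3<.5 [ 0.25  0.23  0.5   2.   -0.38  0.54  2.  ] 0.001
0.14 -0.9 [-1.15 -0.41  1.29  2.28  1.15  0.74  0.12] 0.163
   j3<.5 [ 0.1   0.21  0.5   2.01 -0.    0.51  1.27] 0.0
0.08 0.3 [-0.98 -0.41  1.29  2.32  1.02  0.49  1.39] 0.443
0.08 0 [ 1.19  0.43 -0.38  1.88 -0.33  0.63  2.71] 0.002
0.08 -0.3 [-1.04 -0.41  1.29  2.36  1.23  0.56  0.61] 0.321
0.08 -0.6 [-1.09 -0.41  1.29  2.38  1.27  0.62  0.27] 0.315
0.08 -0.9 [-1.15 -0.41  1.29  2.38  1.28  0.7  -0.04] 0.313
0.0 0.3 [ 1.43  0.71 -0.74  1.8   0.07  0.63  2.71] 0.001
0.0 0 [ 1.24  0.56 -0.46  1.94 -0.27  0.45  2.71] 0.001
0.0 -0.3 [ 1.21  0.5  -0.49  2.06 -0.05  0.27  2.16] 0.001
0.0 -0.6 [ 0.9   0.43 -0.24  2.13  0.1   0.17  1.62] 0.002
0.0 -0.9 [-1.15 -0.41  1.29  2.47  1.38  0.67 -0.17] 0.558
```

```bash
cat > sim.py <<'E'
from ik import *
def jac(j):
    p0,R0=fk(j,v,s);J=np.zeros((6,7))
    for i in range(7):
        d=np.zeros(7);d[i]=1e-5;p,R=fk(j+d,v,s);J[:3,i]=(p-p0)/1e-5;J[3:,i]=(R*R0.inv()).as_rotvec()/1e-5
    return p0,R0,J
def step(j,p,R,W=np.ones(7),lam=.01,it=4):
    for _ in range(it):
        p0,R0,J=jac(j);e=np.r_[p-p0,(Ro.from_matrix(R)*R0.inv()).as_rotvec()]
        Wi=np.diag(1/W);dq=Wi@J.T@np.linalg.solve(J@Wi@J.T+lam**2*np.eye(6),e)
        j=np.clip(j+dq,LO,HI)
    return j,np.abs(e).max()
def run(j,wps,n=10,**k):
    """wps list of (p,R matrix)"""
    out=[]
    for p,R in wps:
        pa,Ra=fk(j,v,s);dr=(Ra.inv()*Ro.from_matrix(R)).as_rotvec()
        for t in np.linspace(0,1,n+1)[1:]:
            j,e=step(j,pa+t*(p-pa),(Ra*Ro.from_rotvec(t*dr)).as_matrix(),**k)
        out.append((j.round(2),round(e,3)))
    return j,out
E
cat > t2.py <<'E'
from sim import *
def M(r): return Ro.from_rotvec(r).as_matrix()
for nm,W in(('unit',np.ones(7)),('j1x4',np.array([4,1,1,1,1,1,1])),('dist',np.array([5,4,3,2,1.5,1,.5]))):
    print(nm)
    for a,b in((0,1),(1,2),(2,3),(3,4),(5,6),(6,7),(7,8)):
        print(run(np.array(D[a][0]),[(np.array(D[b][1]),M(D[b][2]))],W=W)[1],D[b][0])
E
timeout 200 python3 t2.py
```

```text
unit
[(array([-1.23, -0.14,  0.21,  2.09,  0.46,  0.97,  0.35]), np.float64(0.0))] [-1.25, -0.11, 0.21, 2.07, 0.47, 0.99, 0.34]
[(array([-1.16, -0.19,  0.69,  2.08,  0.37,  0.83,  0.94]), np.float64(0.0))] [-1.09, -0.15, 0.59, 2.06, 0.37, 0.84, 0.91]
[(array([-1.08,  0.06,  0.81,  2.15,  0.07,  0.52,  1.27]), np.float64(0.0))] [-1.05, 0.07, 0.74, 2.15, 0.15, 0.53, 1.16]
[(array([-1.21,  0.15,  0.63,  2.06,  0.21,  0.58,  0.85]), np.float64(0.0))] [-1.25, 0.18, 0.68, 2.04, 0.2, 0.6, 0.86]
[(array([-1.16,  0.26,  1.03,  2.2 , -0.47,  0.4 ,  1.81]), np.float64(0.0))] [-1.07, 0.24, 0.89, 2.2, -0.27, 0.37, 1.59]
[(array([-1.3 , -0.25,  0.78,  2.1 ,  0.46,  0.85,  0.86]), np.float64(0.0))] [-1.45, -0.29, 0.85, 2.1, 0.56, 0.92, 0.74]
[(array([-1.24, -0.44,  1.32,  2.11,  0.65,  0.78,  1.17]), np.float64(0.034))] [-1.2, -0.42, 1.3, 2.12, 0.62, 0.77, 1.18]
j1x4
[(array([-1.31, -0.14,  0.27,  2.09,  0.48,  0.97,  0.33]), np.float64(0.0))] [-1.25, -0.11, 0.21, 2.07, 0.47, 0.99, 0.34]
[(array([-1.22, -0.2 ,  0.73,  2.08,  0.4 ,  0.84,  0.91]), np.float64(0.0))] [-1.09, -0.15, 0.59, 2.06, 0.37, 0
[... 779 characters left out ...]
2.08,  0.35,  0.82,  0.98]), np.float64(0.0))] [-1.09, -0.15, 0.59, 2.06, 0.37, 0.84, 0.91]
[(array([-1.04,  0.06,  0.77,  2.15,  0.08,  0.52,  1.27]), np.float64(0.0))] [-1.05, 0.07, 0.74, 2.15, 0.15, 0.53, 1.16]
[(array([-1.15,  0.15,  0.58,  2.06,  0.23,  0.58,  0.84]), np.float64(0.0))] [-1.25, 0.18, 0.68, 2.04, 0.2, 0.6, 0.86]
[(array([-1.18,  0.26,  1.05,  2.2 , -0.49,  0.4 ,  1.82]), np.float64(0.0))] [-1.07, 0.24, 0.89, 2.2, -0.27, 0.37, 1.59]
[(array([-1.21, -0.23,  0.72,  2.1 ,  0.41,  0.83,  0.92]), np.float64(0.0))] [-1.45, -0.29, 0.85, 2.1, 0.56, 0.92, 0.74]
[(array([-1.23, -0.44,  1.32,  2.11,  0.62,  0.76,  1.2 ]), np.float64(0.019))] [-1.2, -0.42, 1.3, 2.12, 0.62, 0.77, 1.18]
```

```bash
cat > t3.py <<'E'
from sim import *
import time,sys
from h import observe
rng=np.random.default_rng(int(sys.argv[1]));j0=observe()['joints']
M=lambda a,b:Ro.from_euler('z',a).as_matrix()@Rt@Ro.from_euler('y',b).as_matrix()
best=[];t=time.time()
while time.time()-t<200:
    n=rng.integers(1,4)
    w=[(rng.uniform(.35,.8),rng.uniform(-.4,.1),rng.uniform(.3,.5),rng.uniform(-1.3,.6),rng.uniform(-.3,1.)) for _ in range(n)]
    af=rng.uniform(-1,0.2)
    w=[np.round(x,2) for x in w]
    wp=[(x[:3],M(x[3],x[4])) for x in w]+[plate(a=af,dz=.14),plate(a=af,dz=0)]
    j=j0;c=0
    for k,(p,R) in enumerate(wp):
        j,o=run(j,[(p,R)],n=4,it=2);e=o[0][1]
        m=min((j-LO).min(),(HI-j).min())
        c+=e*(1 if k<len(wp)-2 else 5)+ max(0,.12-m)*(1 if k<len(wp)-2 else 3)
        if c>1.5:break
    else: best.append((c,n,[x.tolist() for x in w],round(af,2),j.round(2).tolist()))
best.sort(key=lambda x:x[0]+.02*x[1])
for b in best[:4]:print(b)
E
for i in 1 2 3 4;do timeout 260 python3 t3.py $i & done;wait; nproc
```

```text
this script no longer has the robot
this script no longer has the robot
(np.float64(0.2228060357723232), np.int64(1), [[0.52, 0.0, 0.37, -0.87, 0.1]], -0.95, [0.01, 0.48, 0.62, 2.15, -0.66, 0.22, 1.8])
(np.float64(0.22470775370211896), np.int64(2), [[0.48, 0.07, 0.37, -1.1, 0.11], [0.48, -0.26, 0.32, 0.05, 0.96]], -0.82, [0.11, 0.46, 0.57, 2.15, -0.88, 0.23, 2.19])
(np.float64(0.23608165516120272), np.int64(2), [[0.56, 0.07, 0.44, -0.66, 0.02], [0.5, -0.25, 0.39, -1.27, 0.08]], -0.94, [0.05, 0.47, 0.58, 2.15, -0.59, 0.2, 1.74])
(np.float64(0.24389277276395438), np.int64(3), [[0.38, -0.13, 0.43, -1.1, -0.12], [0.53, -0.02, 0.41, -0.36, 0.23], [0.55, -0.12, 0.48, 0.4, 0.02]], -0.94, [-0.04, 0.49, 0.69, 2.15, -0.8, 0.24, 1.93])
(np.float64(0.161), np.int64(3), [[0.48, -0.04, 0.43, -1.12, -0.25], [0.42, -0.34, 0.39, -1.07, -0.04], [0.77, 0.04, 0.45, -0.22, 0.03]], -0.78, [0.14, 0.46, 0.57, 2.15, -0.96, 0.25, 2.32])
(np.float64(0.18186589624542443), np.int64(2), [[0.59, -0.1, 0.38, -1.2, -0.06], [0.57, -0.14, 0.35, 0.5, 0.57]], -1.0, [-0.06, 0.49, 0.69, 2.15, -0.65, 0.23, 1.72])
(np.float64(0.177), np.int64(3), [[0.59, -0.01, 0.43, -0.37, -0.25], [0.5, 0.08, 0.44, -1.07, -0.16], [0.72, -0.2, 0.49, -0.03, 0.19]], -0.71, [0.2, 0.46, 0.53, 2.14, -1.02, 0.27, 2.47])
(np.float64(0.18248172684839228), np.int64(3), [[0.38, 0.07, 0.49, -0.31, 0.08], [0.72, 0.04, 0.4, -0.19, -0.21], [0.62, -0.18, 0.33, 0.01, 0.62]], -0.91, [-0.0, 0.49, 0.67, 2.15, -0.84, 0.24, 2.03])
4Exception ignored in: <_io.TextIOWrapper mode='rw' encoding='UTF-8'>
Traceback (most recent call last):
BrokenPipeError: [Errno 32] Broken pipe
Exception ignored in: <_io.TextIOWrapper mode='rw' encoding='UTF-8'>
Traceback (most recent call last):
BrokenPipeError: [Errno 32] Broken pipe
```

```bash
cat >> h.py <<'E'
def tool(a,b=0): return Ro.from_euler('z',a).as_matrix()@Rt@Ro.from_euler('y',b).as_matrix()
E
python3 - <<'E'
from h import *
print(rel(np.array([.52,0,.37]),tool(-.87,.1)))
E
```

```text
[-0.0404, 0.2171, -0.1364, 0.2098, 0.106, 0.5314]
```

jog_arm(
  motion=[
    [[-0.004, 0.022, -0.014, 0.02, 0.01, 0.05, 0.9], [-0.008, 0.044, -0.028, 0.04, 0.02, 0.1, 0.9], [-0.012, 0.066, -0.042, 0.06, 0.03, 0.16, 0.9], [-0.016, 0.088, -0.056, 0.08, 0.04, 0.21, 0.9], [-0.02, 0.11, -0.07, 0.1, 0.05, 0.26, 0.9], [-0.025, 0.135, -0.085, 0.13, 0.065, 0.33, 0.9], [-0.03, 0.16, -0.1, 0.155, 0.08, 0.4, 0.9], [-0.035, 0.19, -0.12, 0.185, 0.095, 0.47, 0.9], [-0.04, 0.217, -0.136, 0.21, 0.106, 0.53, 0.9], [-0.04, 0.217, -0.136, 0.21, 0.106, 0.53, 0.9]],
  ],
)

```text
clock: 9.55
position: [0.5254, 0.0063, 0.3751]
ee_rot: [1.154, 2.574, -0.192]
force: [0.3, 0.9, -2.0]
width: 0.321
gripper_force: 30.0
```

```bash
cat > t4.py <<'E'
from sim import *
from h import *
o=observe();j=o['joints'];print(o['clock'],o['position'],j.round(3),o['width'],o['force'])
for a in(-.6,-.8,-.95,-1.1,-1.3):
    jj,out=run(j,[plate(a=a,dz=.14),plate(a=a,dz=0)],n=10);print(a,out)
p,R=plate(a=-.95,dz=.14);print(rel(p,R))
E
python3 t4.py
```

```text
9.55 [0.52537489 0.00632583 0.37514032] [-1.297  0.019  1.015  1.811  0.313  1.181  0.345] 0.3206250831279634 [ 0.26071208  0.93500622 -2.03628054]
-0.6 [(array([ 0.55,  0.03,  0.07,  1.99, -0.48,  0.58,  2.17]), np.float64(0.551)), (array([ 0.64,  0.42,  0.07,  2.13, -0.58,  0.2 ,  2.24]), np.float64(0.0))]
-0.8 [(array([-0.29,  0.3 ,  1.02,  2.03, -0.45,  0.55,  1.8 ]), np.float64(0.0)), (array([ 0.14,  0.46,  0.55,  2.15, -0.89,  0.24,  2.23]), np.float64(0.0))]
-0.95 [(array([-0.38,  0.31,  1.06,  2.03, -0.31,  0.55,  1.48]), np.float64(0.0)), (array([ 0.02,  0.48,  0.62,  2.15, -0.64,  0.21,  1.78]), np.float64(0.0))]
-1.1 [(array([-0.45,  0.34,  1.08,  2.01, -0.2 ,  0.57,  1.19]), np.float64(0.0)), (array([-0.12,  0.51,  0.72,  2.14, -0.45,  0.24,  1.39]), np.float64(0.0))]
-1.3 [(array([-0.51,  0.4 ,  1.1 ,  1.97, -0.11,  0.65,  0.87]), np.float64(0.0)), (array([-0.27,  0.57,  0.82,  2.09, -0.31,  0.33,  0.99]), np.float64(0.0))]
[-0.2092, -0.2805, 0.2237, 0.0375, -0.0944, 0.076]
```

```bash
python3 - <<'E'
from h import *
p,R=plate(a=-1.1,dz=.14);r=np.array(rel(p,R));print(r)
for t in(.08,.18,.28,.38,.48,.58,.68,.78,.88,.95): print((r*t).round(3).tolist(),end=',')
E
```

```text
[-0.209  -0.2815  0.2236  0.0944 -0.0944  0.2149]
[-0.017, -0.023, 0.018, 0.008, -0.008, 0.017],[-0.038, -0.051, 0.04, 0.017, -0.017, 0.039],[-0.059, -0.079, 0.063, 0.026, -0.026, 0.06],[-0.079, -0.107, 0.085, 0.036, -0.036, 0.082],[-0.1, -0.135, 0.107, 0.045, -0.045, 0.103],[-0.121, -0.163, 0.13, 0.055, -0.055, 0.125],[-0.142, -0.191, 0.152, 0.064, -0.064, 0.146],[-0.163, -0.22, 0.174, 0.074, -0.074, 0.168],[-0.184, -0.248, 0.197, 0.083, -0.083, 0.189],[-0.199, -0.267, 0.212, 0.09, -0.09, 0.204],
```

jog_arm(
  motion=[
    [[-0.017, -0.023, 0.018, 0.008, -0.008, 0.017, 0.9], [-0.038, -0.051, 0.04, 0.017, -0.017, 0.039, 0.9], [-0.059, -0.079, 0.063, 0.026, -0.026, 0.06, 0.9], [-0.079, -0.107, 0.085, 0.036, -0.036, 0.082, 0.9], [-0.1, -0.135, 0.107, 0.045, -0.045, 0.103, 0.9], [-0.121, -0.163, 0.13, 0.055, -0.055, 0.125, 0.9], [-0.142, -0.191, 0.152, 0.064, -0.064, 0.146, 0.9], [-0.163, -0.22, 0.174, 0.074, -0.074, 0.168, 0.9], [-0.184, -0.248, 0.197, 0.083, -0.083, 0.189, 0.9], [-0.199, -0.267, 0.212, 0.09, -0.09, 0.204, 0.9]],
  ],
)

```text
clock: 10.38
position: [0.4929, -0.3662, 0.2399]
ee_rot: [1.402, 2.375, -0.314]
force: [1.4, 1.7, -1.7]
width: 0.317
gripper_force: 30.0
```

jog_arm(
  motion=[
    [[-0.01, -0.014, 0.012, 0.004, -0.004, 0.011, 0.9], [-0.01, -0.014, 0.012, 0.004, -0.004, 0.011, 0.9], [-0.01, -0.014, 0.012, 0.004, -0.004, 0.011, 0.9]],
  ],
)

```text
clock: 10.63
position: [0.4863, -0.3853, 0.2339]
ee_rot: [1.419, 2.362, -0.319]
force: [-0.3, -0.4, -2.5]
width: 0.32
gripper_force: 30.0
```

```bash
python3 - <<'E'
from h import *
o=observe();print(o['clock'],o['position'],o['joints'].round(3),o['width'],o['force'])
P=camera_params('wrist');im=get_image('wrist');cv2.imwrite('pics/w5.png',im[:,:,::-1])
m=cv2.inRange(cv2.cvtColor(im,cv2.COLOR_RGB2HSV),(18,110,110),(35,255,255))
c,_=cv2.findContours(m,cv2.RETR_EXTERNAL,cv2.CHAIN_APPROX_NONE)
for q_ in c:
    if len(q_)>40:
        e=cv2.fitEllipse(q_);print(e,ray(e[0],P,.06))
a=np.arange(0,6.28,.785)
print('pred ring',proj([np.array([.494+.0425*np.cos(x),-.3775+.0425*np.sin(x),.06]) for x in a],P).round(0).tolist())
M=Ro.from_euler('z',-1.1).as_matrix();s=o['position']-M@off0
print('stub',s,'flange top',proj([s+[.025*np.cos(x),.025*np.sin(x),.01] for x in a],P).round(0).tolist())
p,R=plate(a=-1.1,dz=.0);print(rel(p,R))
E
```

```text
10.6333 [ 0.48631335 -0.3852507   0.23387946] [-0.35   0.326  1.007  1.999 -0.119  0.581  1.155] 0.32048992441818164 [-0.32149718 -0.39525789 -2.48159053]
((419.219970703125, 356.411376953125), (13.059974670410156, 542.3441772460938), 89.36122131347656) [ 0.9699338  -0.69344648  0.06      ]
((339.1011657714844, 312.2049560546875), (10.941197395324707, 52.845645904541016), 177.21713256835938) [ 0.72860574 -0.63265097  0.06      ]
((223.25462341308594, 311.8787841796875), (10.775882720947266, 51.40666961669922), 2.607924461364746) [ 0.55588953 -0.72514877  0.06      ]
((121.22584533691406, 281.0204162597656), (31.850725173950195, 63.534358978271484), 106.30068969726562) [ 0.38893859 -0.71700485  0.06      ]
((75.76654815673828, 156.47970581054688), (44.259620666503906, 73.17921447753906), 120.47179412841797) [ 0.31139207 -0.51377091  0.06      ]
((294.3353576660156, 119.87210845947266), (87.65980529785156, 93.38147735595703), 78.3998794555664) [ 0.49310596 -0.37109837  0.06      ]
((113.1166763305664, -13.008806228637695), (64.15096282958984, 87.99226379394531), 139.47518920898438) [ 0.32464246 -0.34445038  0.06      ]
pred ring [[329.0, 144.0], [335.0, 114.0], [315.0, 86.0], [279.0, 83.0], [252.0, 105.0], [251.0, 137.0], [272.0, 159.0], [303.0, 162.0]]
stub [ 0.48318514 -0.37932497  0.20087946] flange top [[315.0, 248.0], [321.0, 226.0], [301.0, 206.0], [266.0, 203.0], [241.0, 220.0], [241.0, 242.0], [262.0, 258.0], [291.0, 260.0]]
[0.0554, 0.0093, 0.1298, -0.0058, -0.0031, -0.0014]
```

View pics/w5.png

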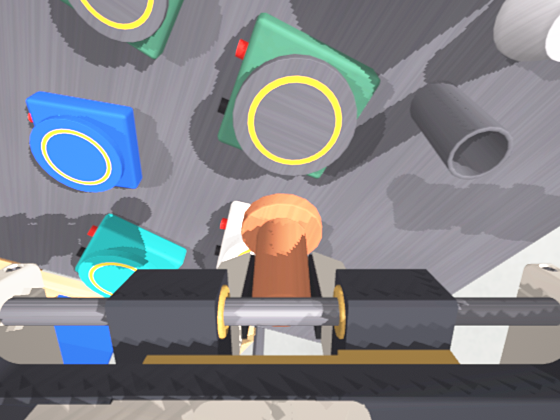

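The target ring in the wrist view is centred at (294,120), which agrees with the earlier fixes within 6 mm. The stub is held cleanly, so I'm descending.

jog_arm(
  motion=[
    [[0.005, 0.003, 0.01, -0.002, 0, 0, 0.9], [0.012, 0.006, 0.027, -0.004, 0, 0, 0.9], [0.02, 0.009, 0.047, -0.005, -0.001, 0, 0.9], [0.029, 0.01, 0.067, -0.006, -0.003, -0.001, 0.9], [0.037, 0.01, 0.085, -0.006, -0.003, -0.001, 0.9], [0.044, 0.01, 0.1, -0.006, -0.003, -0.001, 0.9], [0.049, 0.01, 0.11, -0.006, -0.003, -0.001, 0.9], [0.051, 0.01, 0.115, -0.006, -0.003, -0.001, 0.9], [0.051, 0.01, 0.115, -0.006, -0.003, -0.001, 0.9], [0.051, 0.01, 0.115, -0.006, -0.003, -0.001, 0.9]],
  ],
)

```text
clock: 11.52
position: [0.4985, -0.3796, 0.1089]
ee_rot: [1.407, 2.362, -0.31]
force: [0.2, -0.2, -1.6]
width: 0.323
gripper_force: 30.0
```

```bash
cat > st.py <<'E'
from h import *
o=observe();print(o['clock'],o['position'],o['joints'].round(3),o['width'],o['force'])
M=Ro.from_euler('z',-1.1).as_matrix();print('stub',o['position']-M@off0)
p,R=plate(c=(.4935,-.375,.06),a=-1.1,dz=.0);print(rel(p,R))
R0=Ro.from_rotvec(o['ee_rot']).as_matrix();print('down',R0.T@[0,0,-1])
E
python3 st.py
```

```text
11.5167 [ 0.49849287 -0.37958416  0.10889624] [-0.126  0.494  0.732  2.114 -0.309  0.284  1.259] 0.3231247648354855 [ 0.2198015  -0.16777346 -1.55646241]
stub [ 0.49536466 -0.37365843  0.07589624]
[0.0065, -0.0023, 0.0145, 0.0026, 0.0003, 0.0015]
down [ 0.422874   -0.00172088  0.90618686]
```

jog_arm(
  motion=[
    [[0.001, -0.001, 0.002, 0.001, 0, 0.001, 0.9], [0.002, -0.001, 0.004, 0.002, 0, 0.001, 0.9], [0.003, -0.002, 0.006, 0.002, 0, 0.001, 0.9], [0.004, -0.002, 0.008, 0.002, 0, 0.001, 0.9], [0.004, -0.002, 0.009, 0.002, 0, 0.001, 0.9], [0.004, -0.002, 0.009, 0.002, 0, 0.001, 0.9]],
  ],
)

```text
clock: 12.02
position: [0.4958, -0.3811, 0.0982]
ee_rot: [1.411, 2.361, -0.312]
force: [0.6, 0.7, -2.9]
width: 0.32
gripper_force: 30.0
```

jog_arm(
  motion=[
    [[0.0005, 0, 0.001, 0, 0, 0, 0.9], [0.001, 0, 0.002, 0, 0, 0, 0.9], [0.001, 0, 0.002, 0, 0, 0, 0.9]],
  ],
)

```text
clock: 12.27
position: [0.4958, -0.381, 0.096]
ee_rot: [1.411, 2.361, -0.312]
force: [-0.2, -0.0, -2.6]
width: 0.32
gripper_force: 30.0
```

```bash
python3 st.py
```

```text
12.2667 [ 0.49581025 -0.38099145  0.09598693] [-0.1    0.511  0.702  2.124 -0.322  0.254  1.266] 0.3201891069542042 [-0.24896677 -0.02997893 -2.64501684]
stub [ 0.49268204 -0.37506572  0.06298693]
[0.001, 0.0008, 0.0028, -0.0004, -0.0006, -0.0009]
down [ 4.22054192e-01 -2.93340922e-05  9.06570603e-01]
```

No contact yet, so I'm continuing in 1 mm steps.

jog_arm(
  motion=[
    [[0.0004, 0, 0.001, 0, 0, 0, 0.9], [0.001, 0, 0.002, 0, 0, 0, 0.9], [0.001, 0, 0.002, 0, 0, 0, 0.9]],
  ],
)

```text
clock: 12.52
position: [0.4958, -0.3808, 0.0937]
ee_rot: [1.411, 2.361, -0.312]
force: [0.2, -0.6, -2.2]
width: 0.319
gripper_force: 30.0
```

jog_arm(
  motion=[
    [[0.0004, 0, 0.001, 0, 0, 0, 0.9], [0.0004, 0, 0.001, 0, 0, 0, 0.9]],
  ],
)

```text
clock: 12.68
position: [0.496, -0.3813, 0.0932]
ee_rot: [1.411, 2.36, -0.312]
force: [-0.2, 0.9, 3.4]
width: 0.318
gripper_force: 30.0
```

```bash
python3 st.py
```

```text
12.6833 [ 0.49601569 -0.38125245  0.09322619] [-0.094  0.515  0.694  2.126 -0.326  0.246  1.268] 0.31755187221198045 [-0.17766186  0.92055983  3.37502268]
stub [ 0.49288748 -0.37532672  0.06022619]
[0.0001, 0.0007, 0.0002, 0.0001, 0.0001, -0.0013]
down [ 4.22737743e-01 -6.33827725e-04  9.06251841e-01]
```

jog_arm(
  motion=[
    [[0, 0, 0, 0, 0, 0, 0.3], [0, 0, 0, 0, 0, 0, 0], [0, 0, 0, 0, 0, 0, -0.3], [0, 0, 0, 0, 0, 0, -0.3], [0, 0, -0.01, 0, 0, 0, -0.3], [0, 0, -0.03, 0, 0, 0, -0.3], [0, 0, -0.06, 0, 0, 0, -0.3], [0, 0, -0.095, 0, 0, 0, -0.3], [0, 0, -0.13, 0, 0, 0, -0.3], [0, 0, -0.14, 0, 0, 0, -0.3]],
  ],
  force=10,
)

```text
clock: 13.52
position: [0.4682, -0.3286, 0.2221]
ee_rot: [1.411, 2.359, -0.31]
force: [0.2, 0.1, 0.3]
width: 0.65
gripper_force: 0.0
```

```bash
python3 st.py; cat > t5.py <<'E'
from sim import *
from h import *
o=observe();j=o['joints']
im=get_image('top');cv2.imwrite('pics/t2.png',cv2.resize(np.hstack([im[130:260,230:360],get_image('wrist')[20:360,160:500][::1,::1][:260,:260].repeat(1,0)[:130*2:2,:260:2]])[:,:,::-1],None,fx=3,fy=3))
for a in(-.8,-.4,-.2):
  for w in([],[(np.array([.5,-.1,.4]),tool(-.6))]):
    jj,out=run(j,w+[(port(0,.148,.14),tool(a)),(port(0,.148,.14),tool(0)),(port(0,.148,.019),tool(0)),(port(0,0,.019),tool(0))],n=10);print(a,out)
E
python3 t5.py
```

```text
13.5167 [ 0.46819644 -0.32855157  0.22213702] [-0.603  0.291  1.176  2.117 -0.076  0.534  1.058] 0.6498979410223061 [0.24285012 0.05482077 0.33633745]
stub [ 0.46506822 -0.32262584  0.18913702]
[0.0006, -0.0, 0.1422, 0.0016, 0.0004, -0.0016]
down [ 0.42296776 -0.0021454   0.90614219]
-0.8 [(array([-1.55,  0.24,  0.75,  1.72,  0.29,  1.24, -0.11]), np.float64(0.0)), (array([-1.57, -0.09,  0.77,  1.98,  0.43,  0.93,  0.6 ]), np.float64(0.0)), (array([-1.45,  0.18,  0.9 ,  2.07,  0.11,  0.57,  0.94]), np.float64(0.0)), (array([-1.27,  0.05,  1.02,  2.17,  0.06,  0.52,  1.3 ]), np.float64(0.0))]
-0.8 [(array([-1.12, -0.27,  0.77,  1.95,  0.57,  1.14,  0.49]), np.float64(0.0)), (array([-1.28,  0.21,  0.43,  1.71,  0.37,  1.26, -0.18]), np.float64(0.0)), (array([-1.23, -0.06,  0.49,  1.97,  0.37,  0.91,  0.68]), np.float64(0.0)), (array([-1.15,  0.15,  0.58,  2.06,  0.23,  0.58,  0.84]), np.float64(0.0)), (array([-0.95,  0.05,  0.71,  2.15,  0.07,  0.52,  1.3 ]), np.float64(0.0))]
-0.4 [(array([-1.52,  0.06,  0.66,  1.87,  0.41,  1.08,  0.18]), np.float64(0.0)), (array([-1.52, -0.08,  0.73
[... 599 characters left out ...]
 [(array([-1.52, -0.02,  0.69,  1.93,  0.43,  1.  ,  0.37]), np.float64(0.0)), (array([-1.53, -0.09,  0.74,  1.97,  0.42,  0.93,  0.61]), np.float64(0.0)), (array([-1.42,  0.18,  0.86,  2.07,  0.13,  0.57,  0.93]), np.float64(0.0)), (array([-1.23,  0.05,  0.98,  2.16,  0.06,  0.52,  1.3 ]), np.float64(0.0))]
-0.2 [(array([-1.12, -0.27,  0.77,  1.95,  0.57,  1.14,  0.49]), np.float64(0.0)), (array([-1.34, -0.01,  0.52,  1.93,  0.42,  0.99,  0.4 ]), np.float64(0.0)), (array([-1.33, -0.07,  0.58,  1.97,  0.38,  0.91,  0.66]), np.float64(0.0)), (array([-1.24,  0.16,  0.67,  2.06,  0.2 ,  0.58,  0.86]), np.float64(0.0)), (array([-1.04,  0.05,  0.8 ,  2.16,  0.06,  0.52,  1.3 ]), np.float64(0.0))]
```

View pics/t2.png

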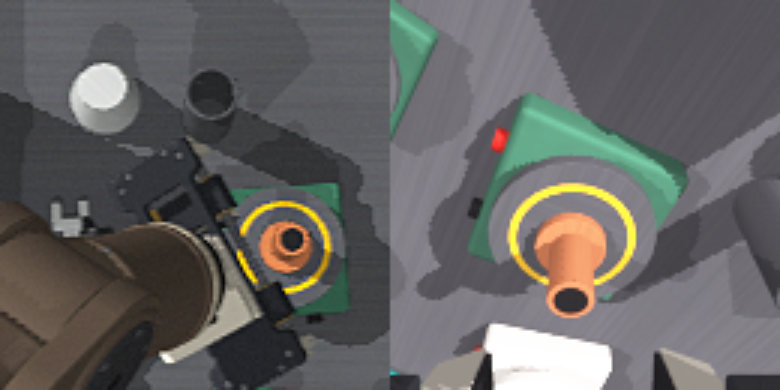

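The stub stands upright and centred in the ring: flange at (284,246), ring at (285,247) in the left crop. Now back to the shutter.

```bash
cat > go.py <<'E'
from h import *
import sys
def rows(r,n):
    r=np.array(r);t=np.arange(1,n+1)/n
    print([ (r*x).round(3).tolist() for x in t])
E
python3 - <<'E'
from go import *
o=observe();p0=o['position'];R0=Ro.from_rotvec(o['ee_rot']).as_matrix()
w1=np.array([.5,-.1,.4]);R1=tool(-.6)
rows(rel(w1,R1),10)
r2=rel(port(0,.148,.13),tool(-.2),w1,R1);print(r2)
rows(r2,10)
E
```

```text
[[0.009, 0.014, -0.024, -0.021, 0.0, -0.045], [0.019, 0.027, -0.048, -0.042, 0.0, -0.091], [0.028, 0.041, -0.072, -0.062, 0.001, -0.136], [0.037, 0.054, -0.096, -0.083, 0.001, -0.181], [0.047, 0.068, -0.12, -0.104, 0.001, -0.227], [0.056, 0.082, -0.144, -0.125, 0.001, -0.272], [0.065, 0.095, -0.168, -0.146, 0.001, -0.317], [0.074, 0.109, -0.192, -0.166, 0.001, -0.363], [0.084, 0.122, -0.216, -0.187, 0.002, -0.408], [0.093, 0.136, -0.24, -0.208, 0.002, -0.453]]
[0.1939, 0.28, -0.0273, -0.169, -0.0, -0.3625]
[[0.019, 0.028, -0.003, -0.017, -0.0, -0.036], [0.039, 0.056, -0.005, -0.034, -0.0, -0.072], [0.058, 0.084, -0.008, -0.051, -0.0, -0.109], [0.078, 0.112, -0.011, -0.068, -0.0, -0.145], [0.097, 0.14, -0.014, -0.084, -0.0, -0.181], [0.116, 0.168, -0.016, -0.101, -0.0, -0.218], [0.136, 0.196, -0.019, -0.118, -0.0, -0.254], [0.155, 0.224, -0.022, -0.135, -0.0, -0.29], [0.175, 0.252, -0.025, -0.152, -0.0, -0.326], [0.194, 0.28, -0.027, -0.169, -0.0, -0.362]]
```

jog_arm(
  motion=[
    [[0.009, 0.014, -0.024, -0.021, 0, -0.045, 0], [0.019, 0.027, -0.048, -0.042, 0, -0.091, 0], [0.028, 0.041, -0.072, -0.062, 0, -0.136, 0], [0.037, 0.054, -0.096, -0.083, 0, -0.181, 0], [0.047, 0.068, -0.12, -0.104, 0, -0.227, 0], [0.056, 0.082, -0.144, -0.125, 0, -0.272, 0], [0.065, 0.095, -0.168, -0.146, 0, -0.317, 0], [0.074, 0.109, -0.192, -0.166, 0, -0.363, 0], [0.084, 0.122, -0.216, -0.187, 0, -0.408, 0], [0.093, 0.136, -0.24, -0.208, 0, -0.453, 0]],
  ],
)

```text
clock: 14.45
position: [0.4992, -0.0998, 0.3986]
ee_rot: [0.772, 2.608, -0.173]
force: [0.9, -0.5, -0.0]
width: 0.503
gripper_force: 0.0
```

jog_arm(
  motion=[
    [[0.019, 0.028, -0.003, -0.017, 0, -0.036, 0], [0.039, 0.056, -0.005, -0.034, 0, -0.072, 0], [0.058, 0.084, -0.008, -0.051, 0, -0.109, 0], [0.078, 0.112, -0.011, -0.068, 0, -0.145, 0], [0.097, 0.14, -0.014, -0.084, 0, -0.181, 0], [0.116, 0.168, -0.016, -0.101, 0, -0.218, 0], [0.136, 0.196, -0.019, -0.118, 0, -0.254, 0], [0.155, 0.224, -0.022, -0.135, 0, -0.29, 0], [0.175, 0.252, -0.025, -0.152, 0, -0.326, 0], [0.194, 0.28, -0.027, -0.169, 0, -0.362, 0]],
  ],
)

```text
clock: 15.28
position: [0.4956, 0.2375, 0.3387]
ee_rot: [0.239, 2.699, -0.056]
force: [-0.2, 0.4, 0.5]
width: 0.503
gripper_force: 0.0
```

```bash
python3 - <<'E'
from go import *
o=observe();print(o['clock'],o['joints'].round(2),toport(o['position']),o['width'],o['force'])
print(rel(port(0,.148,.12)),rel(port(0,.148,.02)))
E
```

```text
15.2833 [-1.37  0.03  0.62  1.92  0.4   0.97  0.45] [-0.00167694  0.14868075  0.12627047] 0.5025487673970904 [-0.15679818  0.4079357   0.53963914]
[-0.0017, 0.0002, 0.0063, -0.0864, -0.0033, -0.1809] [-0.0013, 0.0088, 0.1059, -0.0864, -0.0033, -0.1809]
```

jog_arm(
  motion=[
    [[-0.002, 0, 0.003, -0.04, -0.002, -0.09, 0], [-0.002, 0, 0.006, -0.086, -0.003, -0.181, 0], [-0.002, 0, 0.006, -0.086, -0.003, -0.181, 0], [-0.001, 0.003, 0.036, -0.086, -0.003, -0.181, 0], [-0.001, 0.006, 0.066, -0.086, -0.003, -0.181, 0], [-0.001, 0.008, 0.092, -0.086, -0.003, -0.181, 0], [-0.001, 0.009, 0.105, -0.086, -0.003, -0.181, 0], [-0.001, 0.009, 0.105, -0.086, -0.003, -0.181, 0.5], [-0.001, 0.009, 0.105, -0.086, -0.003, -0.181, 0.9], [-0.001, 0.009, 0.105, -0.086, -0.003, -0.181, 0.9]],
  ],
  force=20,
)

```text
clock: 16.12
position: [0.5422, 0.2364, 0.2459]
ee_rot: [-0.026, 2.704, 0.007]
force: [0.3, 0.4, 0.2]
width: 0.333
gripper_force: 0.0
```

jog_arm(
  motion=[
    [[0, 0, 0, 0, 0, 0, 0.9], [0, 0, 0, 0, 0, 0, 0.9], [0, 0, 0, 0, 0, 0, 0.9]],
  ],
)

```text
clock: 16.37
position: [0.5422, 0.2372, 0.2463]
ee_rot: [-0.029, 2.703, 0.009]
force: [-3.5, 0.2, 5.1]
width: 0.172
gripper_force: 20.0
```

```bash
python3 - <<'E'
from go import *
o=observe();print(o['clock'],o['joints'].round(2),toport(o['position']),o['width'],o['force'],o['gripper_force'])
print(rel(port(0,0,.02)))
E
```

```text
16.3667 [-1.24  0.17  0.68  2.04  0.21  0.6   0.85] [0.00142016 0.14727451 0.02284092] 0.171560404326217 [-3.54959348  0.22632586  5.0573076 ] 19.999456107616425
[0.0011, -0.1473, 0.0027, 0.0009, 0.002, -0.0024]
```

jog_arm(
  motion=[
    [[0, -0.01, 0, 0, 0, 0, 0.9], [0, -0.03, 0, 0, 0, 0, 0.9], [0, -0.055, 0, 0, 0, 0, 0.9], [0, -0.08, 0, 0, 0, 0, 0.9], [0, -0.105, 0, 0, 0, 0, 0.9], [0, -0.125, 0, 0, 0, 0, 0.9], [0, -0.14, 0, 0, 0, 0, 0.9], [0, -0.146, 0, 0, 0, 0, 0.9], [0, -0.148, 0, 0, 0, 0, 0.9], [0, -0.148, 0, 0, 0, 0, 0.9]],
  ],
)

```text
clock: 17.2
position: [0.5457, 0.091, 0.2463]
ee_rot: [-0.031, 2.702, 0.011]
force: [0.7, 7.6, 2.2]
width: 0.171
gripper_force: 20.0
```

```bash
python3 - <<'E'
from go import *
o=observe();print(o['clock'],o['joints'].round(2),toport(o['position']),o['width'],o['force'],o['gripper_force'])
E
```

```text
17.2 [-1.04  0.06  0.74  2.15  0.15  0.53  1.17] [0.00151088 0.00104585 0.02280135] 0.17117366106040863 [0.65980683 7.55859264 2.20626498] 20.006862580776215
```

jog_arm(
  motion=[
    [[0, 0, 0, 0, 0, 0, 0.4], [0, 0, 0, 0, 0, 0, 0], [0, 0, 0, 0, 0, 0, 0], [0, 0, 0, 0, 0, 0, 0], [0, 0, -0.02, 0, 0, 0, 0], [0, 0, -0.05, 0, 0, 0, 0], [0, 0, -0.08, 0, 0, 0, 0], [0, 0, -0.1, 0, 0, 0, 0], [0, 0, -0.11, 0, 0, 0, 0], [0, 0, -0.11, 0, 0, 0, 0]],
  ],
)

```text
clock: 18.03
position: [0.4989, 0.0877, 0.3471]
ee_rot: [-0.028, 2.701, 0.01]
force: [0.5, -0.0, -0.7]
width: 0.503
gripper_force: 0.0
```

jog_arm(
  motion=[
    [[0, 0, 0, 0, 0, 0, 0], [0, 0, 0, 0, 0, 0, 0]],
  ],
)

```text
clock: 18.2
position: [0.4984, 0.087, 0.3439]
ee_rot: [-0.028, 2.705, 0.005]
force: [0.0, 0.4, -1.4]
width: 0.502
gripper_force: 0.0
```

```bash
python3 - <<'E'
from go import *
o=observe();print(o['clock'],toport(o['position']),o['width'],o['force'])
a=get_image('wrist')[90:320,150:430];b=get_image('top')[130:270,225:365]
cv2.imwrite('pics/f.png',np.hstack([cv2.resize(a,None,fx=1.5,fy=1.5),cv2.resize(b,(345,345))])[:,:,::-1])
P=camera_params('wrist')
print(proj([port(x,y,.006) for x,y in((.08,.08),(-.08,.08),(-.08,-.08),(.08,-.08))],P).round(0)-[150,90])
E
```

```text
18.2 [-0.00016816 -0.00178443  0.13127567] 0.5017203212387291 [ 0.01162449  0.3874611  -1.35120795]
[[211. 195.]
 [225.  31.]
 [ 40.  31.]
 [ 54. 195.]]
```

View pics/f.png

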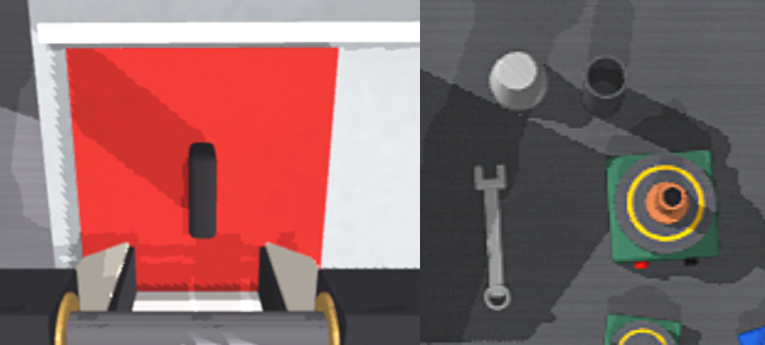

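The shutter is shut: its edges at crop columns 67 and 338 are within a few pixels of the shut prediction. The stub stands centred in the ring, and the tube, reducer and wrench haven't moved. Handing in.

```bash
python3 -c "from cell import sign_off;print(sign_off())"
```

```text
the job is handed in; nothing more can be done
None
```

The job is handed in after 18 s of robot time: the stub stands upright and released in the yellow ring, the shutter is slid shut and let go, and the tube, reducer and wrench look unmoved; `sign_off()` gave no verdict.

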